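# Sort donated groceries into the packing trays

## Task

Sort the donated groceries on the packing table: stand both tins in the wire tray, both glass jars in the plain cardboard tray, and the packet in the wooden tray with the bar handles. Each must stand upright on the floor of its tray, set down rather than dropped, and the egg box among them must be left where it is.

Things in the scene. Friction and masses are not known exactly. Their poses are not given: they have to be found in the camera images.
- tin_large: Larger food tin: plain steel cylinder with rims and a paper band, 57 mm diameter, 76 mm tall, about 0.2 kg. Loose, standing upright. Origin at the centre of its underside, z up.
- tin_small: Smaller food tin, same kind: 52 mm diameter, 64 mm tall, about 0.15 kg. Loose, standing upright. Origin at the centre of its underside, z up.
- jar_large: Larger glass jar: amber glass body 52 mm diameter, narrower neck, plain metal screw lid on top; the lid is 54 mm diameter and is the top 16 mm (widest part); 76 mm tall in all, about 0.22 kg. Loose, standing upright. Origin at the centre of its underside, z up.
- jar_small: Smaller glass jar, same kind: body 45 mm diameter, lid 47 mm diameter and 16 mm high (widest part); 66 mm tall in all, about 0.16 kg. Loose, standing upright. Origin at the centre of its underside, z up.
- packet: Cardboard packet, a small upright box with a paper band: 58 mm along its x, 40 mm along its y, 76 mm tall, rigid, about 0.12 kg. Loose, standing upright. Origin at the centre of its underside, z up.
- wire_tray: Wire tray: shallow rectangular tray of steel wire. 165 mm long (x), 97 mm wide (y) outside; walls 28 mm high, 4 to 5 mm thick; floor 4 mm thick. Fixed, open on top, empty at the start. Origin at the centre of its underside, z up.
- card_tray: Cardboard tray: shallow plain rectangular tray with solid cardboard walls and no handles. 165 mm long (x), 97 mm wide (y) outside; walls 28 mm high, 4 to 5 mm thick; floor 4 mm thick. Fixed, open on top, empty at the start. Origin at the centre of its underside, z up.
- wood_tray: Wooden tray: shallow plywood tray with a raised bar handle over each short end (80 mm from the origin along x either way, top of the bar 53 mm high). 165 mm long (x), 97 mm wide (y) outside; walls 28 mm high, 4 to 5 mm thick; floor 4 mm thick. Fixed, open on top, empty at the start. Origin at the centre of its underside, z up.
- egg_box: Closed grey pulp box of four eggs, 112 x 112 mm, 62 mm tall, with a small paper label on its lid; loose, 0.35 kg. Not part of the sorting; stays where it is. Origin at the centre of its underside, z up.
Things that resemble listed ones, but are neither listed nor needed, are in the scene too. What is shaped like the card_tray but purple is not meant.

How it is judged (in metres and radians):
At the end, for the whole second after the job is handed in: Tins in the wire tray, jars in the cardboard tray, packet in the wooden tray: each within 70 mm (x) and 40 mm (y) of its tray's origin, underside less than 9 mm above the tray's, tilt under 0.12 rad, at rest, released; egg box less than 20 mm from its start (x of tin_large in the frame of wire_tray between -0.07 and 0.07 m and y of tin_large in the frame of wire_tray between -0.04 and 0.04 m and z of each of tin_large, tin_small in the frame of wire_tray below 0.009 m and angle between each of tin_large, tin_small, jar_large, jar_small, packet's own z axis and vertical below 0.12 rad and linear speed of each of tin_large, tin_small, jar_large, jar_small, packet below 0.02 m/s and angular speed of each of tin_large, tin_small, jar_large, jar_small, packet below 0.2 rad/s and contact force between the fingers and tin_large below 0.1 N and x of tin_small in the frame of wire_tray between -0.07 and 0.07 m and y of tin_small in the frame of wire_tray between -0.04 and 0.04 m and contact force between the fingers and tin_small below 0.1 N and x of jar_large in the frame of card_tray between -0.07 and 0.07 m and y of jar_large in the frame of card_tray between -0.04 and 0.04 m and z of each of jar_large, jar_small in the frame of card_tray below 0.009 m and contact force between the fingers and jar_large below 0.1 N and x of jar_small in the frame of card_tray between -0.07 and 0.07 m and y of jar_small in the frame of card_tray between -0.04 and 0.04 m and contact force between the fingers and jar_small below 0.1 N and x of packet in the frame of wood_tray between -0.07 and 0.07 m and y of packet in the frame of wood_tray between -0.04 and 0.04 m and z of packet in the frame of wood_tray below 0.009 m and contact force between the fingers and packet below 0.1 N and distance of egg_box from where it was at the start of the episode below 0.02 m); the robot touches nothing.
It fails at once if the egg box is pushed more than 20 mm from its place (distance of egg_box from where it was at the start of the episode above 0.02 m).
It fails at once if a tin, jar or packet is dropped or thrown (faster than 0.7 m/s out of the fingers, a fall of about 25 mm) ((linear speed of tin_large above 0.7 m/s and contact force between the fingers and tin_large below 0.1 N) or (linear speed of tin_small above 0.7 m/s and contact force between the fingers and tin_small below 0.1 N) or (linear speed of jar_large above 0.7 m/s and contact force between the fingers and jar_large below 0.1 N) or (linear speed of jar_small above 0.7 m/s and contact force between the fingers and jar_small below 0.1 N) or (linear speed of packet above 0.7 m/s and contact force between the fingers and packet below 0.1 N)).
It also fails if it takes over 128 s, if anything falls off the work surface, if the arm or the gripper's body presses on something with over 40 N, if the wrist force passes 120 N, or if a joint passes its speed limit or range.

## Robot

A 6-joint arm with a two-finger parallel gripper is mounted at the origin on the work surface. World frame = base frame: x ahead of the robot, y to its left, z up, the work surface at z = 0. Lengths are in mm, angles in degrees, forces in N, time in s.
With the tool pointing down it reaches from about 300 to 850 mm from the base axis. Payload 4.2 kg.
Tool frame: the origin (TCP) lies midway between the tips of the shut fingers; the grasp point (between the pads) lies 19 mm behind it; z points along the fingers, y is the line along which they close (so a half turn about z gives the same grasp; the last joint's range is limited). The gripper opens to 91 mm and grips with 3 to 60 N. Pads are 32 mm wide; open, the fingers measure 118 mm over their backs; the gripper's body (76 mm by 178 mm) begins 60 mm behind the grasp point.
Start: joints at [-1.146, 18.312, 89.639, -0, 72.044, -1.146], TCP at [575.016, 0, 213.976] pointing down, gripper open.
Joint ranges: [-177.97, 177.97], [-48.28, 115.42], [12.27, 149.76], [-77.06, 257.06], [2.81, 150.46], [-146.56, 146.56]. Speed limits (degrees/s): [147.25, 147.25, 180, 180, 180, 180].

## Interface

Orientations are given as [roll, pitch, yaw] about the fixed x, y, z axes, in that order (R = Rz(yaw) Ry(pitch) Rx(roll)).
In Python, from workcell import state, grab_frame, camera_model, job_done gives the robot as it stands.
- The arm moves only by the tool move_tool, called after "Emit:" as name([rows], argument=value, ...), one row to a line, values as JSON. Schema: {"type":"object","properties":{"increments":{"type":"array","items":{"type":"array","prefixItems":[{"type":"array","items":{"type":"number"},"minItems":3,"maxItems":3},{"type":"array","items":{"type":"number"},"minItems":3,"maxItems":3}],"minItems":2,"maxItems":2},"minItems":1,"maxItems":8},"jaw":{"type":"number"},"squeeze":{"type":"number"},"only":{"type":"string"},"quiet":{"type":"boolean"},"lines":{"type":"string"}},"required":["increments"],"additionalProperties":false}. increments is a list of rows, 1 to 8 of them, each written [[dx, dy, dz], [rx, ry, rz]]: dx, dy, dz in mm, then a rotation vector rx, ry, rz in degrees; each row shifts and turns the commanded pose from where the row before left it, along the tool's axes as they then stand; what a row does not reach is not made up. A row lasts 1/10 s, in which the tool goes at most 50 mm and 8.59 degrees, less where a joint would pass 70% of its speed; a pose out of reach is approached as far as the arm can. jaw is the finger opening in mm, set as the call begins (left out keeps the last). The fingers move at their own pace and stop on an object; squeeze is the grip in N (left out, the last holds). Time passes only in rows, so rows that do not move let the fingers close. The tool returns the time, the measured TCP pose, the force, the opening and the grip force at its end. only (a regular expression) keeps the lines of the reply that match it, lines (a string "A,B") keeps lines A to B, and quiet returns only ok. Input that does not fit is refused with a message, and nothing moves.
- state(): the state, without advancing time (a new reading comes with each control period).
- grab_frame(name): name is "scene" or "side" or "wrist"; returns the picture (384x512x3 uint8, blue, green, red); there is no depth.
- camera_model(name): a dict with "fx", "fy", "cx", "cy" (pixels), "T" (4x4, takes a point from camera to world coordinates). Camera axes: x right, y up, looking along -z (the intrinsics and any distortion apply to the point x, -y, -z); pixel columns grow to the right and rows downward; lengths in mm; the calibration is good to about 2 mm. A picture is of the moment at which its call begins: read the wrist's pose just before it. camera_model takes no time and is no camera call; for the wrist camera it gives the pose at the moment of the call.
- job_done(): hands the job in; it is judged then, once.
The state is a dict: "time_s": time; "qpos": joint angles; "qvel": joint speeds; "effort": joint torques, N m; "ee_pos": TCP position; "ee_rot": TCP orientation; "force": force on the tool from outside, world axes, zero at the start; "torque": the same for the moment, N m; "gripper_width": finger opening in mm; "gripper_force": force on a finger pad.
Only numpy, scipy, OpenCV 4.12 (cv2) and the standard library are available. Lean on these libraries where they do the work, as an engineer would, in place of code of your own. Each camera call takes 0.05 s, during which the arm holds its last target. There are 200 camera calls.

## Working session

There is one attempt and no reset: what is moved stays moved. The work goes in short steps, Python scripts to look and compute and a tool call to move; the robot and the scene stay as the last step left them, time stands still between calls to the robot, and variables do not carry over. Pictures are saved under pics/ and viewed, at most 14 in all, crops included, and the job is handed in when it is done.

```bash
mkdir -p pics; ls; python3 - <<'E'
from workcell import *
import cv2
for n in ("scene","side","wrist"):
    m=camera_model(n); print(n,{k:(v if k!='T' else [[round(float(x),3) for x in r] for r in v]) for k,v in m.items()})
    cv2.imwrite(f"pics/{n}0.png",grab_frame(n))
print(state())
E
```

```text
pics
scene {'fx': 478.386985083633, 'fy': 478.386985083633, 'cx': 261.4934381322062, 'cy': 191.34182051342458, 'T': [[-0.775, -0.323, 0.543, 1149.782], [0.632, -0.43, 0.645, 841.507], [0.025, 0.843, 0.537, 755.382], [0.0, 0.0, 0.0, 1.0]]}
side {'fx': 400.08953772368193, 'fy': 400.08953772368193, 'cx': 252.71603613668228, 'cy': 187.843939461468, 'T': [[-0.88, 0.223, -0.42, -31.327], [-0.475, -0.445, 0.759, 844.137], [-0.018, 0.867, 0.498, 610.059], [0.0, 0.0, 0.0, 1.0]]}
wrist {'fx': 321.89202010876676, 'fy': 321.89202010876676, 'cx': 253.42036351599396, 'cy': 192.85359488618488, 'T': [[1.0, -0.001, 0.002, 576.054], [0.0, 0.959, 0.282, 79.934], [-0.002, -0.282, 0.959, 383.143], [0.0, 0.0, 0.0, 1.0]]}
{'time_s': 0.15, 'qpos': array([-1.14528007e+00,  1.83444051e+01,  8.96912386e+01,  3.88247888e-04,
        7.20427775e+01, -1.14626894e+00]), 'qvel': array([ 0.00024044, -0.04143491, -0.1384866 ,  0.01249692, -0.04275071,
       -0.01690805]), 'effort': array([-5.72294630e-04, -4.12774551e+01, -2.32154489e+01,  7.26667210e-02,
        4.33494255e-02, -9.00343002e-05]), 'ee_pos': array([5.74620036e+02, 1.69048530e-02, 2.13295574e+02]), 'ee_rot': array([-1.79921602e+02, -1.93789826e-03,  9.00008676e+01]), 'force': array([ 1.14358116, -0.31147772,  0.52114535]), 'torque': array([-0.01176604, -0.02302075,  0.02480871]), 'gripper_force': 0.0, 'gripper_width': 91.49283324326831}
```

View pics/scene0.png

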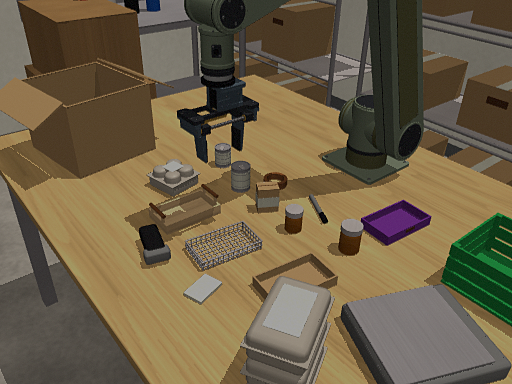

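View pics/side0.png

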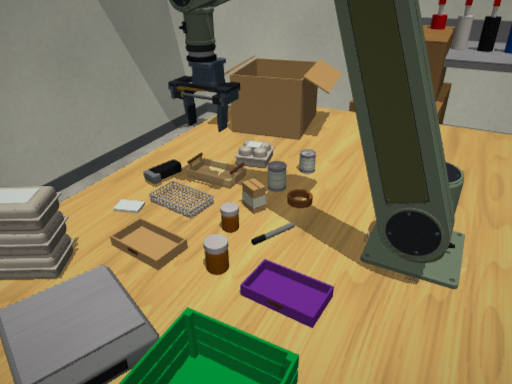

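View pics/wrist0.png

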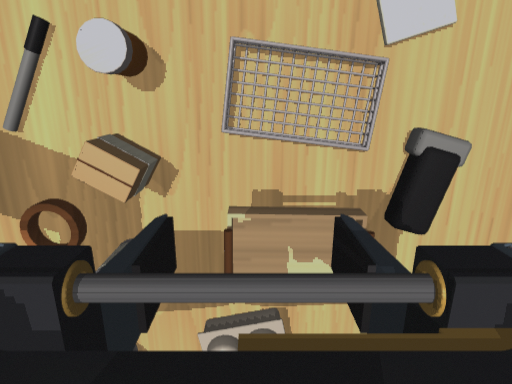

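The scene picture shows the tins at (223,155) and (240,177), the packet at (267,196), and the jars at (294,219) and (350,236). The wood, wire and card trays are at (186,209), (223,245) and (295,280), the egg box at (174,176), and the purple decoy tray at (396,222). Next I'll make a rough two-view map.

```bash
cat > h.py <<'E'
import numpy as np, cv2
from workcell import *
def ray(m,u,v):
    T=np.array(m["T"]); d=T[:3,:3]@np.array([(u-m["cx"])/m["fx"],-(v-m["cy"])/m["fy"],-1.0])
    return T[:3,3],d
def atz(m,u,v,z):
    o,d=ray(m,u,v); return o+d*(z-o[2])/d[2]
def tri(obs):
    A=np.zeros((3,3));b=np.zeros(3)
    R=[ray(*o) for o in obs]
    for o,d in R:
        d=d/np.linalg.norm(d);P=np.eye(3)-np.outer(d,d);A+=P;b+=P@o
    p=np.linalg.solve(A,b)
    return p,max(np.linalg.norm(np.cross(d/np.linalg.norm(d),p-o)) for o,d in R)
def proj(m,p):
    T=np.array(m["T"]);c=T[:3,:3].T@(np.asarray(p,float)-T[:3,3])
    return m["cx"]-m["fx"]*c[0]/c[2], m["cy"]+m["fy"]*c[1]/c[2]
E
python3 - <<'E'
from h import *
np.set_printoptions(precision=0,suppress=True)
s,d=camera_model("scene"),camera_model("side")
# top centres scene / side
for n,a,b in [("tinS",(223,147.5),(307.5,153)),("tinL",(240.5,166),(277,166)),("packet",(267,187),(254,187)),
 ("jarS",(294,209),(230,207)),("jarL",(351,225),(216,240)),("wood",(185,212),(215,174)),("wire",(223,248),(181,200)),("card",(295,279),(149,244)),("egg",(173,172),(255,148)),("ring",(275,181),(300,198)),("pen",(318,209),(273,234))]:
    p,e=tri([(s,*a),(d,*b)]); print(n,p,round(e,1), np.hypot(*p[:2]))
E
```

```text
tinS [ 380. -267.   61.] 2.0 464.8940570562777
tinL [ 420. -123.   72.] 0.7 437.7874526707026
packet [428.   7.  66.] 0.9 427.7019210562228
jarS [435. 124.  63.] 1.1 452.38240743649277
jarL [383. 268.  75.] 1.4 467.60224587300456
wood [627. -96.  10.] 0.5 634.3589132469867
wire [629.  82.   6.] 2.3 634.7527792645699
card [571. 282.  12.] 2.8 636.9308954311788
egg [ 568. -257.   44.] 3.8 623.5706226871861
ring [325. -77.  10.] 1.9 334.08050104008356
pen [322. 105.   5.] 0.3 339.00295695385256
```

Emit:
move_tool([
  [[30, -14, -40], [0, 0, 0]],
  [[30, -14, -40], [0, 0, 0]],
  [[30, -14, -40], [0, 0, 0]],
  [[30, -14, -40], [0, 0, 0]],
  [[0, 0, 0], [0, 0, 0]],
  [[0, 0, 0], [0, 0, 0]],
])

```text
time_s: 0.75
ee_pos: [521.0, 116.0, 368.5]
ee_rot: [179.9, 0.0, 90.1]
force: [-1.0, -0.6, -0.9]
gripper_width: 90.9
gripper_force: 0.0
```

```bash
cat > snap.py <<'E'
import sys,pickle
from h import *
n=sys.argv[1]; m=camera_model("wrist"); f=grab_frame("wrist")
cv2.imwrite(f"pics/{n}.png",f); pickle.dump(m,open(f"pics/{n}.pkl","wb"))
E
python3 snap.py w1
```

Emit:
move_tool([
  [[-40, 0, 0], [0, 0, 0]],
  [[-40, 0, 0], [0, 0, 0]],
  [[-40, 0, 0], [0, 0, 0]],
  [[-40, 0, 0], [0, 0, 0]],
  [[0, 0, 0], [0, 0, 0]],
  [[0, 0, 0], [0, 0, 0]],
])

```text
time_s: 1.4
ee_pos: [520.6, -45.7, 366.2]
ee_rot: [-179.8, -0.1, 89.8]
force: [0.3, 0.5, 0.5]
gripper_width: 91.4
gripper_force: 0.0
```

```bash
python3 snap.py w2
```

Emit:
move_tool([
  [[-40, 0, 0], [0, 0, 0]],
  [[-40, 0, 0], [0, 0, 0]],
  [[-40, 0, 0], [0, 0, 0]],
  [[-40, 0, 0], [0, 0, 0]],
  [[0, 0, 0], [0, 0, 0]],
  [[0, 0, 0], [0, 0, 0]],
])

```text
time_s: 2.05
ee_pos: [521.2, -203.8, 367.1]
ee_rot: [-179.9, -0.1, 90.0]
force: [-0.5, -0.1, 0.1]
gripper_width: 91.1
gripper_force: 0.0
```

```bash
python3 snap.py w3
```

```text
(no output)
```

View pics/w1.png

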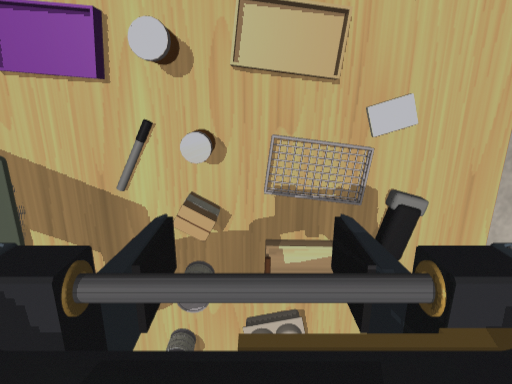

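View pics/w2.png

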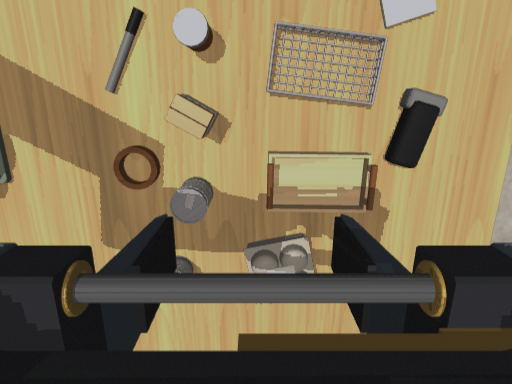

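View pics/w3.png

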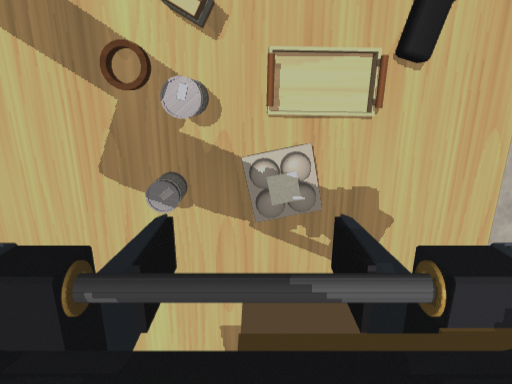

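w1 shows jar_large at (149,38), jar_small at (197,147), the card tray at (292,39) and the wire tray at (318,169). w2 shows the packet at (190,116), tin_large at (188,206) and the wood tray at (321,182). w3 shows tin_large at (182,97), tin_small at (166,193) and the labelled egg box at (283,186). I'll zoom in on these for exact edges.

```bash
python3 - <<'E'
import cv2,numpy as np
R=[]
for n,u,v in [("w1",198,215),("w2",190,115),("w2",192,200),("w3",183,97),("w3",166,191),("w1",152,40)]:
    c=cv2.imread(f"pics/{n}.png")[v-32:v+32,u-32:u+32]
    c=cv2.resize(c,None,fx=4,fy=4,interpolation=cv2.INTER_CUBIC)
    for k in range(0,256,40):
        c[:6,k:k+1]=(0,0,255); c[k:k+1,:6]=(0,0,255)
    c[0]=0;c[:,0]=0;R.append(c)
cv2.imwrite("pics/m1.png",np.vstack([np.hstack(R[:3]),np.hstack(R[3:])]))
E
```

```text
(no output)
```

View pics/m1.png

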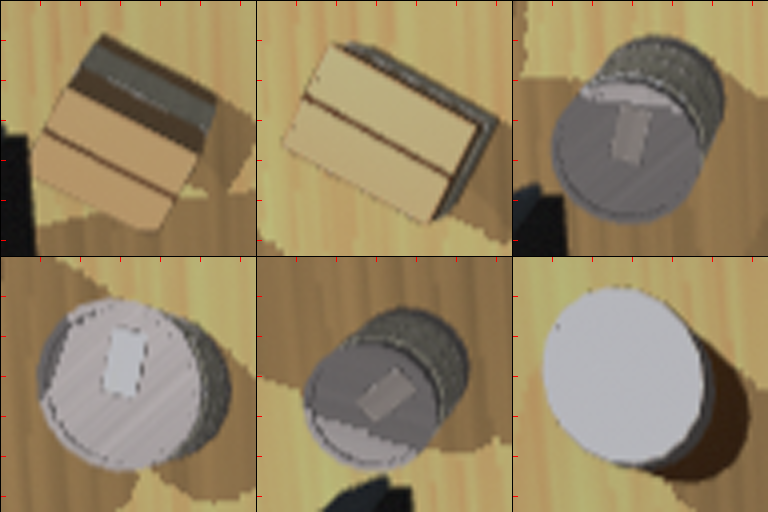

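```bash
cat > meas.py <<'E'
from h import *
import pickle
np.set_printoptions(precision=1,suppress=True)
W={n:pickle.load(open(f"pics/{n}.pkl","rb")) for n in("w1","w2","w3")}
s,d=camera_model("scene"),camera_model("side")
E
python3 - <<'E'
from meas import *
O={"tinS":[(W["w3"],162.9,195.4,64),(s,223,147.5),(d,307.5,153)],"tinL":[(W["w2"],189.2,205.7,76),(W["w3"],181,97,76),(s,240.5,166),(d,277,166)],
"packet":[(W["w1"],194.5,222,76),(W["w2"],189.5,116.5,76),(s,267,187),(d,254,187)],
"jarS":[(W["w1"],197,147,66),(W["w2"],190,27,66),(s,294,209),(d,230,207)],"jarL":[(W["w1"],148,38,76),(s,351,225),(d,216,240)]}
for n,o in O.items():
    w=[x for x in o if len(x)==4]
    print(n,"all",*tri([x[:3] for x in o]),"| wrist",*[atz(*x)[:2] for x in w], tri([x[:3] for x in w])[0] if len(w)>1 else "")
def rect(n,m,c,z):
    P=np.array([atz(m,*q,z)[:2] for q in c]); e=P-np.roll(P,-1,0); l=np.linalg.norm(e,axis=1)
    a=[np.degrees(np.arctan2(v[1],v[0]))%180 for v in e]
    print(n,P.mean(0),"sides",l,"ang",np.array(a))
rect("pack1",W["w1"],[(166+x/4,183+y/4) for x,y in[(68,87),(197,155),(157,231),(33,150)]],76)
rect("pack2",W["w2"],[(158+x/4,83+y/4) for x,y in[(79,43),(224,127),(176,222),(26,143)]],76)
rect("card",W["w1"],[(237,0),(349,10),(340,78),(232,66)],28)
rect("wire1",W["w1"],[(272,136),(372,149),(362,203),(264,193)],28)
rect("wire2",W["w2"],[(276,23),(386,38),(376,104),(267,92)],28)
rect("wood",W["w3"],[(268,47),(381,48),(375,116),(268,114)],28)
rect("egg",W["w3"],[(242,157),(312,145),(321,209),(254,221)],40)
for n,a,b in [("clam",(286,305),(26,200)),("clamtop-corner",(331,284),(54,194))]: print(n,tri([(s,*a),(d,*b)]))
E
```

```text
tinS all [ 380.9 -267.6   60.6] 2.1046227268286795 | wrist [ 382.8 -266.7] 
tinL all [ 421.2 -122.3   71.8] 1.5113142430683877 | wrist [ 423.5 -120.9] [ 422.4 -121.9] [ 422.3 -121.8   73.3]
packet all [429.    8.8  66.5] 1.8421481049230006 | wrist [432.1  13. ] [431.7  10.2] [430.3   9.8  68. ]
jarS all [436.8 125.2  63.5] 2.857348284310091 | wrist [439.7 126.9] [437.2 125. ] [437.5 126.1  60.6]
jarL all [383.4 269.9  75.5] 2.2468027189048216 | wrist [384.  271.3] 
pack1 [432.1  12.8] sides [55.3 36.  57.3 29.6] ang [150.2  62.4 143.8  59.6]
pack2 [431.9  10. ] sides [56.1 37.5 58.  39.3] ang [150.   60.8 151.7  58. ]
card [574.8 277.6] sides [159.   91.1 162.1  87.1] ang [175.6  86.4 174.2  84.4]
wire1 [626.7  82.8] sides [160.6  90.6 164.7  94.1] ang [172.8  85.5 174.   83. ]
wire2 [628.2  80.7] sides [159.9  91.7 166.7  94.5] ang [172.8  87.  173.8  82.7]
wood [ 625.9 -100.4] sides [164.5  96.4 164.8  94.8] ang [179.5  90.9 179.   90.7]
egg [ 567.8 -254.7] sides [109.7 106.2 111.4 108.3] ang [  9.8 100.9  10.9 100. ]
clam (array([748.2, 436.9, 171.1]), np.float64(0.41306723253789557))
clamtop-corner (array([660.1, 441.3, 193.6]), np.float64(17.824995970166828))
```

The measured sizes and heights match the given ones, and the egg box comes out at 110 mm square. I'll turn the tool 90° so that it closes along y, which leaves room to set things side by side along the trays. Then tin_small first.

Emit:
move_tool([
  [[0, 0, 18], [0, 0, 8.2]],
  [[0, 0, 18], [0, 0, 8.2]],
  [[0, 0, 18], [0, 0, 8.2]],
  [[0, 0, 18], [0, 0, 8.2]],
  [[0, 0, 18], [0, 0, 8.2]],
  [[0, 0, 18], [0, 0, 8.2]],
  [[0, 0, 18], [0, 0, 8.2]],
  [[0, 0, 18], [0, 0, 8.2]],
], jaw=91, squeeze=20)

```text
time_s: 2.9
ee_pos: [521.3, -202.2, 223.5]
ee_rot: [-180.0, -0.0, 24.2]
force: [0.8, -0.9, 0.3]
gripper_width: 90.8
gripper_force: 0.0
```

Emit:
move_tool([
  [[0, 0, 18], [0, 0, 8.2]],
  [[0, 0, 18], [0, 0, 8.2]],
  [[0, 0, 18], [0, 0, 8.2]],
  [[-35, 15, 0], [0, 0, 0]],
  [[-35, 15, 0], [0, 0, 0]],
  [[-35, 15, 0], [0, 0, 0]],
  [[-35, 15, 0], [0, 0, 0]],
  [[0, 0, 0], [0, 0, 0]],
])

```text
time_s: 3.7
ee_pos: [377.8, -262.8, 170.2]
ee_rot: [-180.0, 0.1, -0.2]
force: [0.5, -0.2, 0.6]
gripper_width: 91.2
gripper_force: 0.0
```

```bash
python3 - <<'E'
from h import *
m=camera_model("scene")
for p in[(272,281),(331,284),(247,322)]: print(atz(m,*p,180).round())
print(state()["qpos"].round())
E
```

```text
[736. 386. 180.]
[660. 453. 180.]
[827. 432. 180.]
[-36.  10. 108.  -0.  62.  54.]
```

Emit:
move_tool([
  [[2, 2, 35], [0, 0, 0]],
  [[2, 2, 35], [0, 0, 0]],
  [[0, 0, 35], [0, 0, 0]],
  [[0, 0, 20], [0, 0, 0]],
  [[0, 0, 10], [0, 0, 0]],
  [[0, 0, 0], [0, 0, 0]],
])

```text
time_s: 4.3
ee_pos: [385.2, -266.6, 34.2]
ee_rot: [-179.9, 0.1, -0.1]
force: [0.0, 0.6, 0.8]
gripper_width: 91.1
gripper_force: 0.0
```

Emit:
move_tool([
  [[0, 0, 0], [0, 0, 0]],
  [[0, 0, 0], [0, 0, 0]],
  [[0, 0, 0], [0, 0, 0]],
  [[0, 0, 0], [0, 0, 0]],
  [[0, 0, 0], [0, 0, 0]],
  [[0, 0, 0], [0, 0, 0]],
  [[0, 0, 0], [0, 0, 0]],
  [[0, 0, 0], [0, 0, 0]],
], jaw=40, squeeze=20)

```text
time_s: 5.1
ee_pos: [385.1, -268.3, 35.4]
ee_rot: [180.0, -0.0, -0.2]
force: [-1.6, -0.5, 4.1]
gripper_width: 51.8
gripper_force: 20.0
```

Emit:
move_tool([
  [[0, 0, -15], [0, 0, 0]],
  [[0, 0, -30], [0, 0, 0]],
  [[0, 0, -40], [0, 0, 0]],
  [[0, 0, -30], [0, 0, 0]],
  [[15, -18, 0], [0, 0, 0]],
  [[28, -35, 0], [0, 0, 0]],
  [[28, -35, 0], [0, 0, 0]],
  [[28, -35, 0], [0, 0, 0]],
])

```text
time_s: 5.9
ee_pos: [484.7, -143.9, 149.6]
ee_rot: [-180.0, 0.0, -0.2]
force: [-0.4, -0.1, -1.5]
gripper_width: 51.4
gripper_force: 20.0
```

Emit:
move_tool([
  [[28, -35, 0], [0, 0, 0]],
  [[28, -35, 0], [0, 0, 0]],
  [[28, -35, 0], [0, 0, 0]],
  [[28, -35, 0], [0, 0, 0]],
  [[28, -35, 0], [0, 0, 0]],
  [[28, -35, 0], [0, 0, 0]],
  [[14, -13, 0], [0, 0, 0]],
  [[0, 0, 0], [0, 0, 0]],
])

```text
time_s: 6.7
ee_pos: [668.2, 79.5, 148.3]
ee_rot: [-180.0, 0.1, -0.0]
force: [-0.5, -0.1, -1.6]
gripper_width: 51.6
gripper_force: 20.0
```

Emit:
move_tool([
  [[-1, 1, 30], [0, 0, 0]],
  [[0, 0, 30], [0, 0, 0]],
  [[0, 0, 25], [0, 0, 0]],
  [[0, 0, 12], [0, 0, 0]],
  [[0, 0, 6], [0, 0, 0]],
  [[0, 0, 2], [0, 0, 0]],
  [[0, 0, 1], [0, 0, 0]],
  [[0, 0, 0], [0, 0, 0]],
])

```text
time_s: 7.5
ee_pos: [666.8, 76.0, 45.3]
ee_rot: [-180.0, -0.1, -0.2]
force: [-0.6, -0.4, -1.2]
gripper_width: 51.8
gripper_force: 20.0
```

Emit:
move_tool([
  [[0, 0, 1], [0, 0, 0]],
  [[0, 0, 1], [0, 0, 0]],
  [[0, 0, 0], [0, 0, 0]],
])

```text
time_s: 7.8
ee_pos: [666.1, 76.1, 42.2]
ee_rot: [180.0, -0.0, -0.2]
force: [-1.3, -0.2, -1.4]
gripper_width: 51.6
gripper_force: 20.0
```

Emit:
move_tool([
  [[0, 0, 1], [0, 0, 0]],
  [[0, 0, 1], [0, 0, 0]],
  [[0, 0, 1], [0, 0, 0]],
  [[0, 0, 0], [0, 0, 0]],
])

```text
time_s: 8.2
ee_pos: [666.1, 76.1, 39.5]
ee_rot: [-180.0, -0.0, -0.2]
force: [-1.5, 0.7, 2.3]
gripper_width: 51.9
gripper_force: 20.0
```

Emit:
move_tool([
  [[0, 0, 1], [0, 0, 0]],
  [[0, 0, 0], [0, 0, 0]],
])

```text
time_s: 8.4
ee_pos: [666.1, 76.1, 39.4]
ee_rot: [-180.0, -0.0, -0.2]
force: [-2.9, -0.2, 7.5]
gripper_width: 51.6
gripper_force: 20.0
```

Emit:
move_tool([
  [[0, 0, 0], [0, 0, 0]],
  [[0, 0, 0], [0, 0, 0]],
  [[0, 0, 0], [0, 0, 0]],
  [[0, 0, -10], [0, 0, 0]],
  [[0, 0, -30], [0, 0, 0]],
  [[0, 0, -40], [0, 0, 0]],
  [[0, 0, -30], [0, 0, 0]],
  [[0, 0, 0], [0, 0, 0]],
], jaw=91, squeeze=20)

```text
time_s: 9.2
ee_pos: [669.3, 76.4, 154.4]
ee_rot: [-179.9, -0.7, -0.2]
force: [0.2, -0.1, 0.0]
gripper_width: 91.1
gripper_force: 0.0
```

Emit:
move_tool([
  [[-35, 28, 0], [0, 0, 0]],
  [[-35, 28, 0], [0, 0, 0]],
  [[-35, 28, 0], [0, 0, 0]],
  [[-35, 28, 0], [0, 0, 0]],
  [[-35, 28, 0], [0, 0, 0]],
  [[-35, 28, 0], [0, 0, 0]],
  [[-34, 30, 0], [0, 0, 0]],
  [[0, 0, 0], [0, 0, 0]],
])

```text
time_s: 10.0
ee_pos: [416.8, -122.9, 147.6]
ee_rot: [180.0, 0.2, -0.4]
force: [-0.5, 0.3, 0.2]
gripper_width: 90.8
gripper_force: 0.0
```

Emit:
move_tool([
  [[1, 0, 35], [0, 0, 0]],
  [[0, 0, 35], [0, 0, 0]],
  [[0, 0, 22], [0, 0, 0]],
  [[0, 0, 13], [0, 0, 0]],
  [[0, 0, 0], [0, 0, 0]],
])

```text
time_s: 10.5
ee_pos: [421.5, -120.2, 41.3]
ee_rot: [-179.9, 0.2, -0.2]
force: [-0.3, 0.4, -0.5]
gripper_width: 90.9
gripper_force: 0.0
```

Emit:
move_tool([
  [[0, 0, 0], [0, 0, 0]],
  [[0, 0, 0], [0, 0, 0]],
  [[0, 0, 0], [0, 0, 0]],
  [[0, 0, 0], [0, 0, 0]],
  [[0, 0, 0], [0, 0, 0]],
  [[0, 0, 0], [0, 0, 0]],
  [[0, 0, 0], [0, 0, 0]],
  [[0, 0, 0], [0, 0, 0]],
], jaw=45, squeeze=20)

```text
time_s: 11.3
ee_pos: [422.8, -121.3, 43.5]
ee_rot: [180.0, -0.1, -0.2]
force: [-0.4, -0.6, 6.5]
gripper_width: 56.6
gripper_force: 20.0
```

Emit:
move_tool([
  [[0, 0, -15], [0, 0, 0]],
  [[0, 0, -30], [0, 0, 0]],
  [[0, 0, -40], [0, 0, 0]],
  [[0, 0, -20], [0, 0, 0]],
  [[14, -17, 0], [0, 0, 0]],
  [[28, -34, 0], [0, 0, 0]],
  [[28, -34, 0], [0, 0, 0]],
  [[28, -34, 0], [0, 0, 0]],
])

```text
time_s: 12.1
ee_pos: [521.0, -1.2, 147.4]
ee_rot: [180.0, 0.1, -0.2]
force: [-0.0, -0.8, -2.7]
gripper_width: 56.6
gripper_force: 20.0
```

Emit:
move_tool([
  [[28, -34, 0], [0, 0, 0]],
  [[28, -34, 0], [0, 0, 0]],
  [[14, -19, 0], [0, 0, 0]],
  [[0, 0, 0], [0, 0, 0]],
  [[0, 0, 30], [0, 0, 0]],
  [[0, 0, 30], [0, 0, 0]],
  [[0, 0, 25], [0, 0, 0]],
  [[0, 0, 0], [0, 0, 0]],
])

```text
time_s: 12.9
ee_pos: [586.9, 83.1, 58.9]
ee_rot: [179.9, 0.6, -0.2]
force: [-0.6, -0.2, -1.7]
gripper_width: 56.7
gripper_force: 20.0
```

Floor contact is expected at TCP z of about 47.

Emit:
move_tool([
  [[3, -1, 5], [0, 0, 0]],
  [[0, 0, 3], [0, 0, 0]],
  [[0, 0, 1], [0, 0, 0]],
  [[0, 0, 1], [0, 0, 0]],
  [[0, 0, 0], [0, 0, 0]],
])

```text
time_s: 13.4
ee_pos: [594.3, 85.3, 53.6]
ee_rot: [-180.0, -0.1, -0.2]
force: [-0.8, -0.8, -2.6]
gripper_width: 56.5
gripper_force: 20.0
```

Emit:
move_tool([
  [[0, 0, 1], [0, 0, 0]],
  [[0, 0, 1], [0, 0, 0]],
  [[0, 0, 0], [0, 0, 0]],
])

```text
time_s: 13.7
ee_pos: [594.0, 85.3, 51.0]
ee_rot: [180.0, 0.0, -0.2]
force: [-0.3, 0.1, -0.9]
gripper_width: 56.3
gripper_force: 20.0
```

Emit:
move_tool([
  [[0, 0, 1], [0, 0, 0]],
  [[0, 0, 1], [0, 0, 0]],
  [[0, 0, 1], [0, 0, 0]],
  [[0, 0, 0], [0, 0, 0]],
])

```text
time_s: 14.1
ee_pos: [594.0, 85.3, 47.9]
ee_rot: [180.0, 0.0, -0.2]
force: [0.1, -0.5, -1.9]
gripper_width: 56.5
gripper_force: 20.0
```

Emit:
move_tool([
  [[0, 0, 1], [0, 0, 0]],
  [[0, 0, 0], [0, 0, 0]],
])

```text
time_s: 14.3
ee_pos: [594.1, 85.3, 47.6]
ee_rot: [-180.0, -0.0, -0.2]
force: [-1.7, -0.2, 3.1]
gripper_width: 56.8
gripper_force: 20.0
```

Emit:
move_tool([
  [[0, 0, 0.5], [0, 0, 0]],
  [[0, 0, 0], [0, 0, 0]],
  [[0, 0, 0], [0, 0, 0]],
  [[0, 0, -10], [0, 0, 0]],
  [[0, 0, -30], [0, 0, 0]],
  [[0, 0, -40], [0, 0, 0]],
  [[0, 0, -25], [0, 0, 0]],
  [[0, 0, 0], [0, 0, 0]],
], jaw=91, squeeze=20)

```text
time_s: 15.1
ee_pos: [597.0, 85.7, 156.7]
ee_rot: [-179.9, -0.6, -0.2]
force: [0.0, -0.1, 0.3]
gripper_width: 90.9
gripper_force: 0.0
```

Emit:
move_tool([
  [[-20, -5, 0], [0, 0, 0]],
  [[-40, -10, 0], [0, 0, 0]],
  [[-40, -10, 0], [0, 0, 0]],
  [[-40, -10, 0], [0, 0, 0]],
  [[-16, -6, 0], [0, 0, 0]],
  [[0, 0, 0], [0, 0, 0]],
  [[0, 0, 0], [0, 0, 0]],
])

```text
time_s: 15.8
ee_pos: [439.6, 127.0, 151.8]
ee_rot: [-180.0, -0.1, -0.2]
force: [0.7, 0.0, -0.7]
gripper_width: 90.9
gripper_force: 0.0
```

Emit:
move_tool([
  [[-2, 1, 35], [0, 0, 0]],
  [[0, 0, 35], [0, 0, 0]],
  [[0, 0, 25], [0, 0, 0]],
  [[0, 0, 16], [0, 0, 0]],
  [[0, 0, 0], [0, 0, 0]],
  [[0, 0, 0], [0, 0, 0]],
])

```text
time_s: 16.4
ee_pos: [437.8, 125.8, 40.5]
ee_rot: [-180.0, -0.0, -0.2]
force: [-0.6, 0.6, -0.3]
gripper_width: 90.9
gripper_force: 0.0
```

Emit:
move_tool([
  [[0, 0, 0], [0, 0, 0]],
  [[0, 0, 0], [0, 0, 0]],
  [[0, 0, 0], [0, 0, 0]],
  [[0, 0, 0], [0, 0, 0]],
  [[0, 0, 0], [0, 0, 0]],
  [[0, 0, 0], [0, 0, 0]],
  [[0, 0, 0], [0, 0, 0]],
  [[0, 0, 0], [0, 0, 0]],
], jaw=38, squeeze=20)

```text
time_s: 17.2
ee_pos: [436.3, 125.8, 40.7]
ee_rot: [180.0, -0.0, -0.2]
force: [-0.3, -0.0, 2.5]
gripper_width: 46.5
gripper_force: 20.0
```

Emit:
move_tool([
  [[0, 0, -15], [0, 0, 0]],
  [[0, 0, -30], [0, 0, 0]],
  [[0, 0, -40], [0, 0, 0]],
  [[0, 0, -15], [0, 0, 0]],
  [[17, -14, 0], [0, 0, 0]],
  [[35, -30, 0], [0, 0, 0]],
  [[35, -30, 0], [0, 0, 0]],
  [[35, -30, 0], [0, 0, 0]],
])

```text
time_s: 18.0
ee_pos: [559.4, 230.4, 140.1]
ee_rot: [180.0, 0.0, -0.2]
force: [0.7, -0.6, -0.8]
gripper_width: 46.7
gripper_force: 20.0
```

Emit:
move_tool([
  [[35, -30, 0], [0, 0, 0]],
  [[17, -15, 0], [0, 0, 0]],
  [[0, 0, 0], [0, 0, 0]],
  [[0, 0, 30], [0, 0, 0]],
  [[0, 0, 35], [0, 0, 0]],
  [[0, 0, 20], [0, 0, 0]],
  [[0, 0, 3], [0, 0, 0]],
  [[0, 0, 0], [0, 0, 0]],
])

```text
time_s: 18.8
ee_pos: [610.1, 273.6, 52.2]
ee_rot: [180.0, 0.1, -0.2]
force: [-0.3, 0.5, -1.1]
gripper_width: 46.3
gripper_force: 20.0
```

Emit:
move_tool([
  [[0, 0, 1], [0, 0, 0]],
  [[0, 0, 1], [0, 0, 0]],
  [[0, 0, 0], [0, 0, 0]],
])

```text
time_s: 19.1
ee_pos: [611.2, 274.4, 51.7]
ee_rot: [-180.0, -0.1, -0.2]
force: [0.4, 0.1, -0.5]
gripper_width: 45.9
gripper_force: 20.0
```

Contact is expected at about 44.7.

Emit:
move_tool([
  [[0, 0, 2], [0, 0, 0]],
  [[0, 0, 2], [0, 0, 0]],
  [[0, 0, 1], [0, 0, 0]],
  [[0, 0, 1], [0, 0, 0]],
  [[0, 0, 0], [0, 0, 0]],
])

```text
time_s: 19.6
ee_pos: [610.8, 274.2, 44.8]
ee_rot: [180.0, -0.0, -0.2]
force: [-1.0, 0.1, 0.8]
gripper_width: 46.3
gripper_force: 20.0
```

Emit:
move_tool([
  [[0, 0, 1], [0, 0, 0]],
  [[0, 0, 0], [0, 0, 0]],
])

```text
time_s: 19.8
ee_pos: [610.9, 274.2, 44.7]
ee_rot: [-180.0, -0.0, -0.2]
force: [-2.2, -1.2, 5.9]
gripper_width: 46.3
gripper_force: 20.0
```

Emit:
move_tool([
  [[0, 0, 0.5], [0, 0, 0]],
  [[0, 0, 0], [0, 0, 0]],
])

```text
time_s: 20.0
ee_pos: [610.9, 274.3, 44.8]
ee_rot: [-180.0, -0.1, -0.2]
force: [-2.2, -1.7, 7.8]
gripper_width: 46.8
gripper_force: 20.0
```

Emit:
move_tool([
  [[0, 0, 0], [0, 0, 0]],
  [[0, 0, 0], [0, 0, 0]],
  [[0, 0, 0], [0, 0, 0]],
  [[0, 0, -10], [0, 0, 0]],
  [[0, 0, -30], [0, 0, 0]],
  [[0, 0, -40], [0, 0, 0]],
  [[0, 0, -25], [0, 0, 0]],
  [[0, 0, 0], [0, 0, 0]],
], jaw=91, squeeze=20)

```text
time_s: 20.8
ee_pos: [613.4, 275.4, 153.5]
ee_rot: [-179.8, -0.5, -0.2]
force: [-0.1, 0.2, 0.6]
gripper_width: 90.5
gripper_force: 0.0
```

Emit:
move_tool([
  [[-20, 0, 0], [0, 0, 0]],
  [[-38, 1, 0], [0, 0, 0]],
  [[-38, 1, 0], [0, 0, 0]],
  [[-38, 1, 0], [0, 0, 0]],
  [[-38, 1, 0], [0, 0, 0]],
  [[-38, 0, 0], [0, 0, 0]],
  [[-17, 0, 0], [0, 0, 0]],
  [[0, 0, 0], [0, 0, 0]],
])

```text
time_s: 21.6
ee_pos: [381.8, 270.7, 147.7]
ee_rot: [180.0, 0.1, -0.1]
force: [0.5, -0.0, 1.0]
gripper_width: 91.1
gripper_force: 0.0
```

Emit:
move_tool([
  [[0, 0, 35], [0, 0, 0]],
  [[0, 0, 35], [0, 0, 0]],
  [[0, 0, 18], [0, 0, 0]],
  [[0, 0, 11], [0, 0, 0]],
  [[0, 0, 0], [0, 0, 0]],
  [[0, 0, 0], [0, 0, 0]],
])

```text
time_s: 22.2
ee_pos: [385.0, 271.5, 49.4]
ee_rot: [-180.0, -0.1, -0.2]
force: [0.1, -1.2, 0.9]
gripper_width: 91.2
gripper_force: 0.0
```

Emit:
move_tool([
  [[0, 0, 0], [0, 0, 0]],
  [[0, 0, 0], [0, 0, 0]],
  [[0, 0, 0], [0, 0, 0]],
  [[0, 0, 0], [0, 0, 0]],
  [[0, 0, 0], [0, 0, 0]],
  [[0, 0, 0], [0, 0, 0]],
  [[0, 0, 0], [0, 0, 0]],
  [[0, 0, 0], [0, 0, 0]],
], jaw=45, squeeze=20)

```text
time_s: 23.0
ee_pos: [383.9, 271.2, 49.3]
ee_rot: [-180.0, -0.0, -0.2]
force: [-1.0, 0.0, 3.6]
gripper_width: 53.7
gripper_force: 20.0
```

Emit:
move_tool([
  [[0, 0, -15], [0, 0, 0]],
  [[0, 0, -30], [0, 0, 0]],
  [[0, 0, -40], [0, 0, 0]],
  [[0, 0, -15], [0, 0, 0]],
  [[17, -1, 0], [0, 0, 0]],
  [[40, -2, 0], [0, 0, 0]],
  [[40, -2, 0], [0, 0, 0]],
  [[40, -2, 0], [0, 0, 0]],
])

```text
time_s: 23.8
ee_pos: [521.6, 277.3, 148.4]
ee_rot: [180.0, 0.1, -0.2]
force: [0.6, 0.5, -1.5]
gripper_width: 53.5
gripper_force: 20.0
```

Emit:
move_tool([
  [[18, -2, 0], [0, 0, 0]],
  [[0, 0, 0], [0, 0, 0]],
  [[0, 0, 30], [0, 0, 0]],
  [[0, 0, 35], [0, 0, 0]],
  [[0, 0, 20], [0, 0, 0]],
  [[0, 0, 3], [0, 0, 0]],
  [[0, 0, 1], [0, 0, 0]],
  [[0, 0, 0], [0, 0, 0]],
])

```text
time_s: 24.6
ee_pos: [539.1, 279.9, 61.3]
ee_rot: [-180.0, -0.1, -0.2]
force: [-0.5, 0.3, -0.9]
gripper_width: 53.2
gripper_force: 20.0
```

Emit:
move_tool([
  [[0, 0, 2], [0, 0, 0]],
  [[0, 0, 1], [0, 0, 0]],
  [[0, 0, 0], [0, 0, 0]],
])

```text
time_s: 24.9
ee_pos: [538.9, 279.5, 57.5]
ee_rot: [-180.0, -0.0, -0.2]
force: [0.3, -0.6, -0.8]
gripper_width: 53.5
gripper_force: 20.0
```

Emit:
move_tool([
  [[0, 0, 1], [0, 0, 0]],
  [[0, 0, 1], [0, 0, 0]],
  [[0, 0, 1], [0, 0, 0]],
  [[0, 0, 1], [0, 0, 0]],
  [[0, 0, 0], [0, 0, 0]],
])

```text
time_s: 25.4
ee_pos: [538.9, 279.5, 53.3]
ee_rot: [-180.0, -0.0, -0.2]
force: [0.4, 0.4, 1.8]
gripper_width: 53.5
gripper_force: 20.0
```

Emit:
move_tool([
  [[0, 0, 1], [0, 0, 0]],
  [[0, 0, 0], [0, 0, 0]],
])

```text
time_s: 25.6
ee_pos: [539.1, 279.6, 53.2]
ee_rot: [-180.0, -0.1, -0.2]
force: [-2.7, -1.0, 6.0]
gripper_width: 53.5
gripper_force: 20.0
```

Emit:
move_tool([
  [[0, 0, 0], [0, 0, 0]],
  [[0, 0, 0], [0, 0, 0]],
  [[0, 0, 0], [0, 0, 0]],
  [[0, 0, -10], [0, 0, 0]],
  [[0, 0, -30], [0, 0, 0]],
  [[0, 0, -40], [0, 0, 0]],
  [[0, 0, -20], [0, 0, 0]],
  [[0, 0, 0], [0, 0, 0]],
], jaw=91, squeeze=20)

```text
time_s: 26.4
ee_pos: [540.9, 280.6, 156.4]
ee_rot: [-179.8, -0.4, -0.2]
force: [0.4, -0.7, -0.2]
gripper_width: 91.1
gripper_force: 0.0
```

Emit:
move_tool([
  [[-15, 38, 0], [0, 0, 0]],
  [[-15, 38, 0], [0, 0, 0]],
  [[-15, 38, 0], [0, 0, 0]],
  [[-15, 38, 0], [0, 0, 0]],
  [[-15, 38, 0], [0, 0, 0]],
  [[-15, 38, 0], [0, 0, 0]],
  [[-19, 42, 0], [0, 0, 0]],
  [[0, 0, 0], [0, 0, 0]],
])

```text
time_s: 27.2
ee_pos: [425.4, 6.5, 151.1]
ee_rot: [179.9, 0.2, -0.5]
force: [0.3, 0.9, -0.8]
gripper_width: 90.9
gripper_force: 0.0
```

Emit:
move_tool([
  [[0, 0, 0], [0, 0, 7.5]],
  [[0, 0, 0], [0, 0, 7.5]],
  [[0, 0, 0], [0, 0, 7.5]],
  [[0, 0, 0], [0, 0, 7.5]],
  [[0, 0, 0], [0, 0, 0]],
])

```text
time_s: 27.7
ee_pos: [428.7, 10.5, 151.4]
ee_rot: [180.0, 0.1, -30.2]
force: [-0.7, -0.2, 0.1]
gripper_width: 91.3
gripper_force: 0.0
```

```bash
python3 snap.py w4
```

```text
(no output)
```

View pics/w4.png

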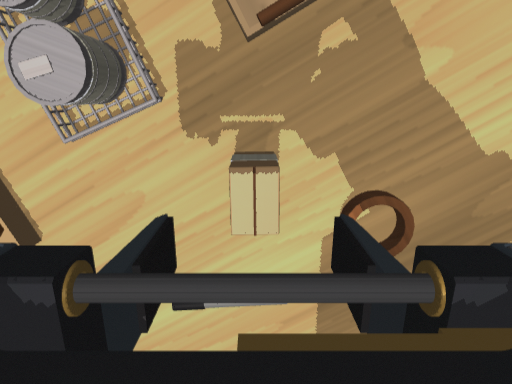

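The packet sits square between the fingers, centred at (254,200), and the ring at (380,222) is clear of the right finger. Descending.

Emit:
move_tool([
  [[0, 0, 35], [0, 0, 0]],
  [[0, 0, 35], [0, 0, 0]],
  [[0, 0, 25], [0, 0, 0]],
  [[0, 0, 14], [0, 0, 0]],
  [[0, 0, 0], [0, 0, 0]],
  [[0, 0, 0], [0, 0, 0]],
])

```text
time_s: 28.35
ee_pos: [429.1, 10.1, 43.1]
ee_rot: [-180.0, 0.0, -30.1]
force: [-0.2, 0.1, -0.4]
gripper_width: 91.3
gripper_force: 0.0
```

Emit:
move_tool([
  [[0, 0, 0], [0, 0, 0]],
  [[0, 0, 0], [0, 0, 0]],
  [[0, 0, 0], [0, 0, 0]],
  [[0, 0, 0], [0, 0, 0]],
  [[0, 0, 0], [0, 0, 0]],
  [[0, 0, 0], [0, 0, 0]],
  [[0, 0, 0], [0, 0, 0]],
  [[0, 0, 0], [0, 0, 0]],
], jaw=30, squeeze=20)

```text
time_s: 29.15
ee_pos: [428.9, 9.9, 43.1]
ee_rot: [-180.0, -0.0, -30.2]
force: [-0.5, -0.8, 1.0]
gripper_width: 40.4
gripper_force: 19.9
```

Emit:
move_tool([
  [[0, 0, -15], [0, 0, 0]],
  [[0, 0, -30], [0, 0, 0]],
  [[0, 0, -40], [0, 0, 0]],
  [[0, 0, -20], [0, 0, -7.5]],
  [[0, 0, 0], [0, 0, -7.5]],
  [[0, 0, 0], [0, 0, -7.5]],
  [[0, 0, 0], [0, 0, -7.5]],
  [[0, 0, 0], [0, 0, 0]],
])

```text
time_s: 29.95
ee_pos: [428.5, 9.9, 147.8]
ee_rot: [180.0, 0.0, -0.2]
force: [0.6, 0.6, -1.6]
gripper_width: 40.1
gripper_force: 19.9
```

Emit:
move_tool([
  [[17, 10, 0], [0, 0, 0]],
  [[36, 20, 0], [0, 0, 0]],
  [[36, 20, 0], [0, 0, 0]],
  [[36, 20, 0], [0, 0, 0]],
  [[36, 20, 0], [0, 0, 0]],
  [[36, 20, 0], [0, 0, 0]],
  [[0, 0, 0], [0, 0, 0]],
  [[0, 0, 0], [0, 0, 0]],
])

```text
time_s: 30.75
ee_pos: [625.1, -101.0, 146.7]
ee_rot: [-180.0, 0.1, -0.4]
force: [0.0, 0.4, -0.7]
gripper_width: 40.2
gripper_force: 20.0
```

Emit:
move_tool([
  [[0, 0, 30], [0, 0, 0]],
  [[0, 0, 35], [0, 0, 0]],
  [[0, 0, 20], [0, 0, 0]],
  [[0, 0, 8], [0, 0, 0]],
  [[0, 0, 2], [0, 0, 0]],
  [[0, 0, 0], [0, 0, 0]],
])

```text
time_s: 31.35
ee_pos: [625.7, -100.6, 54.1]
ee_rot: [180.0, -0.1, -0.2]
force: [-0.1, 0.3, -0.1]
gripper_width: 39.9
gripper_force: 20.0
```

Emit:
move_tool([
  [[0, 0, 2], [0, 0, 0]],
  [[0, 0, 2], [0, 0, 0]],
  [[0, 0, 1], [0, 0, 0]],
  [[0, 0, 1], [0, 0, 0]],
  [[0, 0, 0], [0, 0, 0]],
])

```text
time_s: 31.85
ee_pos: [625.7, -100.9, 48.1]
ee_rot: [180.0, -0.1, -0.2]
force: [-1.0, 0.9, 4.3]
gripper_width: 39.7
gripper_force: 20.0
```

Emit:
move_tool([
  [[0, 0, 1], [0, 0, 0]],
  [[0, 0, 0], [0, 0, 0]],
])

```text
time_s: 32.05
ee_pos: [625.8, -100.9, 48.0]
ee_rot: [180.0, -0.1, -0.2]
force: [-3.1, 0.8, 9.8]
gripper_width: 39.9
gripper_force: 20.0
```

Emit:
move_tool([
  [[0, 0, 1], [0, 0, 0]],
  [[0, 0, 0], [0, 0, 0]],
])

```text
time_s: 32.25
ee_pos: [625.8, -100.9, 48.0]
ee_rot: [180.0, -0.1, -0.2]
force: [-4.8, 0.7, 14.7]
gripper_width: 39.9
gripper_force: 20.0
```

Emit:
move_tool([
  [[0, 0, -1], [0, 0, 0]],
  [[0, 0, 0], [0, 0, 0]],
  [[0, 0, 0], [0, 0, 0]],
  [[0, 0, 0], [0, 0, 0]],
  [[0, 0, -10], [0, 0, 0]],
  [[0, 0, -30], [0, 0, 0]],
  [[0, 0, -40], [0, 0, 0]],
  [[0, 0, -40], [0, 0, 0]],
], jaw=91, squeeze=20)

```text
time_s: 33.05
ee_pos: [625.2, -100.8, 167.5]
ee_rot: [-180.0, 0.0, -0.2]
force: [0.1, 0.5, -0.3]
gripper_width: 91.3
gripper_force: 0.0
```

Emit:
move_tool([
  [[-40, 0, -40], [0, 0, 0]],
  [[-40, 0, -40], [0, 0, 0]],
  [[-40, 0, -40], [0, 0, 0]],
  [[-40, 0, -40], [0, 0, 0]],
  [[0, 0, 0], [0, 0, 0]],
  [[0, 0, 0], [0, 0, 0]],
])

```text
time_s: 33.65
ee_pos: [484.0, -100.4, 309.1]
ee_rot: [180.0, -0.2, -0.2]
force: [-0.5, 0.2, -0.7]
gripper_width: 91.2
gripper_force: 0.0
```

```bash
python3 - <<'E'
from h import *
a=cv2.resize(grab_frame("scene")[120:320,130:380],None,fx=2.4,fy=2.4,interpolation=cv2.INTER_CUBIC)
cv2.imwrite("pics/s5.png",a)
b=cv2.resize(grab_frame("side")[130:300,80:330],None,fx=2.4,fy=2.4,interpolation=cv2.INTER_CUBIC)
cv2.imwrite("pics/d5.png",b)
E
python3 snap.py w5
```

```text
(no output)
```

View pics/s5.png

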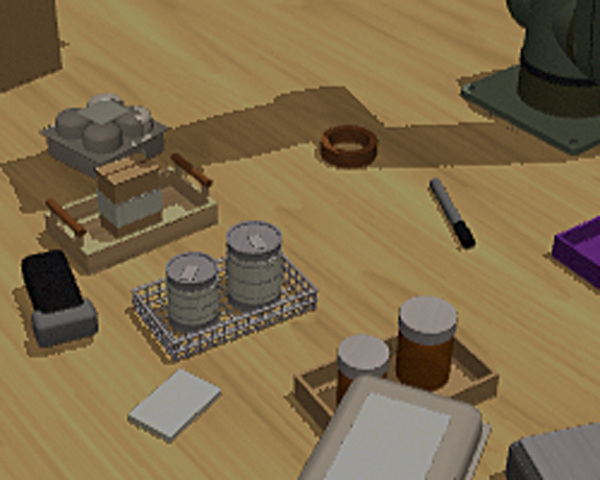

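View pics/d5.png

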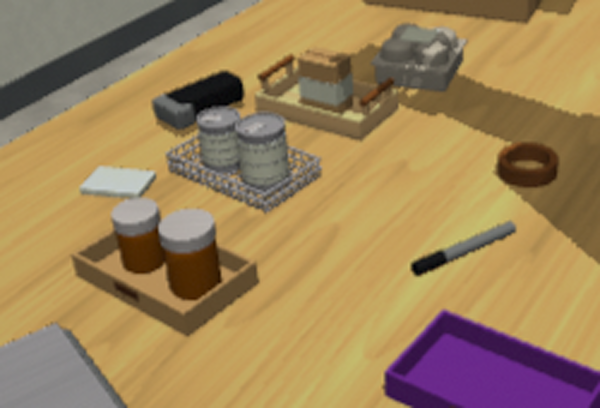

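Both views show all five pieces upright in the right trays: tins in the wire tray (190,290)/(253,262), jars in the card tray (363,375)/(427,340), packet in the wood tray (130,200). The egg box at (105,130) hasn't moved. The height at which each piece touched down matches its tray floor.

```bash
python3 -c "
from workcell import *
print(job_done())"
```

```text
the job is handed in; nothing more can be done
None
```

I sorted the groceries and handed the job in at about 34 s: the tins are in the wire tray, the jars in the cardboard tray and the packet in the wooden tray, all looking upright and released in the last pictures, with the egg box left in place; no verdict came back.

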